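Screw the filter cap onto the dust pot without cross-threading

TASK

Pick up the filter cap and stand it in the mouth of the dust pot, then turn it backward (counter-clockwise seen from above) until it drops a step into its thread, and only then turn it forward (clockwise) until it is fully home with its flange flush on the rim. Be gentle: do not press it down hard and do not force it against a stop in either direction. Let go of it at the end and leave the other things on the bench alone.

Things in the scene. Friction and masses are not known exactly. Their poses are not given: they have to be found in the camera images.
- cap: Filter cap, loose, upright on the bench, 0.16-0.22 kg. Origin: centre of its underside, z up its axis. White round cartridge 54 mm wide, z = 0 to 50 mm (lowest 12 mm taper to 38 mm); black flange disc 80 mm wide (86 with its knurls), z = 50 to 58; on top a grey bar grip 56 mm long (own x), 14 mm wide (own y), z = 58 to 91 mm.
- flange (a point): Centre of the underside of the cap's flange, 50 mm above the cap's origin; axes as the cap's.
- pins (a point): Point on the cap's axis 32 mm above its origin, level with four round steel pins, 4 mm thick, that stick out sideways from the cartridge along its own x, -x, y and -y to 33.5 mm from the axis.
- pot: Dust pot, fixed to the bench: grey round pot 170 mm in diameter, 98 mm high, with an upright aluminium neck, 82 mm in outer diameter, rising from its lid to 125 mm above the bench; four steel clips and a black side spout. Origin at the centre of its underside.
- mouth (a point): Centre of the neck's rim, 125 mm above the bench, z up. The bore is 69 mm wide and holds a four-start thread, reaching in to 28.2 mm from the axis, alike every 90 degrees, at an angle that is NOT known and unrelated to the pot's yaw. Each start, counter-clockwise from above: stop post, ledge, notch, next post.
- ledges (a point): On the mouth's axis, 10 mm below the rim. Ledges (61 degrees, 2.4 mm thick): tops rise counter-clockwise from 13.3 to 9.3 mm below the rim. Posts (8 degrees): tops 1 mm below it. A cap set in rests with its pins on ledges, flange 7 to 11 mm above the rim (19 on posts; about 4 if they meet notches by luck). Turned clockwise there it jams on the posts.
- notches (a point): On the mouth's axis, 16.2 mm below the rim, level with the notch floors (notches 21 degrees wide). Turned counter-clockwise, at most about 90 degrees, the pins climb the ledges, fall off their ends into the notches (flange about 4 mm above the rim) and meet the next posts, a hard stop.
- slots (a point): On the mouth's axis, 20.2 mm below the rim: lowest point of the slots under the ledges. They open at the notches and fall 4 mm clockwise. Turned clockwise from the notches, the pins run down them up to 75 degrees to a hard stop at the posts; flange then on the rim. The cap's own weight makes it drop and run down if held loosely, free to slide.
- rim_edge (a point): Point on the rim, 41 mm from the mouth's axis along the pot's own x. Limits: the thread is damaged above 35 N of contact force between cap and pot; keep the turning moment at the hard stops under about 0.4 N m.
- sander: Bystander: black orbital sander standing on its pad, 125 mm in diameter, 130 mm high, with a side spout. Origin at the centre of its underside.
- block: Bystander: cork sanding block 70 x 110 x 26 mm lying flat. Origin at the centre of its underside.
- discs: Bystander: stack of abrasive discs 125 mm in diameter, 18 mm high. Origin at the centre of its underside.
Mind the look-alikes: they are no part of the job. Leave any blue or orange look-alike of the cap alone.

How it is judged:
By the outcome, as a careful person would: the job done as asked, in the order asked, and still so for the second after the job is handed in, with the robot touching nothing.
It also fails if it takes over 72 s, if anything falls off the work surface, if the arm or the gripper's body presses on something with over 40 N, if the wrist force passes 120 N, or if a joint passes its speed limit or range.

ROBOT

A 6-joint arm with a two-finger parallel gripper is mounted at the origin on the work surface. World frame = base frame: x ahead of the robot, y to its left, z up, the work surface at z = 0. Lengths are in m, angles in rad, forces in N, time in s.
With the tool pointing down it reaches from about 0.25 to 0.775 m from the base axis. Payload 4 kg.
Tool frame: the origin (TCP) lies at the very end of the fingers, on their centre line; the grasp point (between the pads) lies 19 mm behind it (hold_point_z is the distance from the TCP to the grasp point, in m); z points along the fingers, y is the direction in which the jaws open and shut (so a half turn about z gives the same grasp; the last joint's range is limited). The gripper opens to 94 mm and grips with 3 to 60 N. Pads are 16 mm wide; open, the fingers measure 119 mm over their backs; the gripper's body (75 mm by 177 mm) begins 78 mm behind the grasp point.
Start: joints at [1.138, 0.087, 1.371, -0, 1.684, -0.103], TCP at [0.178, 0.52, 0.206] pointing down, gripper open.
Joint ranges: [-3.1, 3.1], [-0.76, 2.03], [0.27, 2.55], [-1.08, 4.22], [0.17, 2.65], [-2.57, 2.57]. Speed limits (rad/s): [2.79, 2.79, 3.14, 3.14, 3.14, 3.14].

INTERFACE

Orientations are given as a 3x3 rotation matrix whose columns are the frame's x, y, z axes.
In Python, from workcell import reach, servo_line, goto_joints, open_jaws, grasp, pause, solve_ik, grab_frame, camera_params, MotionError, finish_job, outline_of, place_of, read_time_s, read_joints, read_qd, read_tau, read_tool_pos, read_orientation, read_force, read_wrist_torque, read_gripper_width, hold_point_z gives the robot as it stands. Calls block until the motion is done:
- reach(position, orientation): joint-space move of the TCP to a pose.
- servo_line(position, rot=None, vel=0.15, guard=None): straight line of the TCP; rot=None keeps the orientation; vel is the mean speed in m/s. With guard (N) it stops when the force on the tool has changed by that much, and returns True; else False.
- goto_joints(angles): joint-space move.
- open_jaws() and grasp(): open the fingers fully, or close them until they stop; the grip force is fixed at half the most.
- pause(seconds).
- solve_ik(position, orientation): joint angles nearest the present ones, or None.
- grab_frame(name): name is "scene" or "top" or "wrist"; returns (picture, depth): 384x512x3 uint8, red, green, blue; 384x512 float32, m along the optical axis (not along the pixel's ray), 0 where there is no reading.
- camera_params(name): a dict with "fov_y" (degrees; the focal length in pixels is half the picture's height over the tangent of half this angle, whatever the lens; pixels are square), "cx", "cy" (the principal point, pixels), "R" (3x3) and "t" (3): a world point X has camera coordinates R X + t. Camera axes: x right, y down, z forward; pixel columns grow to the right and rows downward; lengths in m; the calibration is good to about 2 mm. A picture is of the moment at which its call begins: read the wrist's pose just before it. camera_params takes no time and is no camera call; for the wrist camera it gives the pose at the moment of the call.
A pose or a line that the arm cannot do raises MotionError and nothing moves.
- finish_job(): hands the job in, once; it reports no verdict.
Trained networks look in the newest picture that a camera, given by its name, has taken for a name from the list of things; names that differ only in an ending like _2 or _b are one class to them, and where a whole thing is asked for, a point or a joint stands for the part that bears it (a point fixed in the world has none). Each returns a list of dicts, best first, with "conf" (0 to 1); they miss things now and then, are a little off and sometimes report something else, mostly with a low value. They report only what shows in the picture. A call takes as long as a camera call. They do not tell look-alikes from the thing itself.
- outline_of(camera, target): "pixels" (384x512 bool, what is visible of it).
- place_of(camera, target): "point" ([x, y, z] in m, in world coordinates, good to about 4 mm: a listed point, or the origin of a listed thing).
Readings, each from a call of its own:
- read_time_s(): time.
- read_joints(): joint angles.
- read_qd(): joint speeds.
- read_tau(): joint torques, N m.
- read_tool_pos(): TCP position.
- read_orientation(): TCP orientation.
- read_force(): force on the tool from outside, world axes, zero at the start.
- read_wrist_torque(): the same for the moment, N m.
- read_gripper_width(): opening from 0.0 (shut) to 1.0 (fully open).
Only numpy, scipy, OpenCV 4.12 (cv2) and the standard library are available. Lean on these libraries where they do the work, as an engineer would, in place of code of your own. Each camera call takes 0.05 s, during which the arm holds its last target.

## Working session

There is one attempt and no reset: what is moved stays moved. The work goes in short steps, each a Python script; the robot and the scene stay as the last script left them, time stands still between calls to the robot, and variables do not carry over. Pictures are saved under pics/ and viewed, and the job is handed in when it is done.

```bash
ls; mkdir -p pics; python3 - <<'E'
from workcell import *
import cv2, numpy as np
print(read_time_s(), hold_point_z if not callable(hold_point_z) else hold_point_z(), read_gripper_width())
for n in ("scene","top","wrist"):
    im,d=grab_frame(n); cv2.imwrite(f"pics/a_{n}.png",im[:,:,::-1])
    print(n,camera_params(n)['R'].round(3).tolist() if hasattr(camera_params(n)['R'],'round') else camera_params(n)['R'],camera_params(n)['t'])
    for t in ("cap","pot","mouth"):
        print(n,t,[(np.round(r['point'],4).tolist(),round(r['conf'],2)) for r in place_of(n,t)])
print(read_time_s())
E
```

```text
pics
0.0 0.0188 1.0011771118595174
scene [[-0.547, 0.837, 0.0], [0.695, 0.455, -0.556], [-0.466, -0.304, -0.831]] [ 0.33652151 -0.34000176  1.48945048]
scene cap [([0.4603, 0.2761, 0.0001], 0.9), ([0.4939, 0.1482, -0.0034], 0.7), ([0.3676, 0.1814, 0.0025], 0.62), ([0.4944, 0.1449, 0.0339], 0.25)]
scene pot [([0.4823, -0.1961, -0.0003], 0.76)]
scene mouth [([0.4837, -0.2031, 0.122], 0.7)]
top [[-0.019, -1.0, -0.009], [-0.996, 0.02, -0.086], [0.086, 0.007, -0.996]] [-0.00135696  0.56810691  1.1429945 ]
top cap [([0.4602, 0.2746, -0.0012], 0.94), ([0.4925, 0.1481, -0.0038], 0.92), ([0.3725, 0.1854, 0.0007], 0.89), ([0.4844, -0.2001, 0.1058], 0.31)]
top pot [([0.4873, -0.2029, -0.0001], 0.61), ([0.4535, -0.1649, 0.125], 0.32)]
top mouth [([0.4847, -0.195, 0.1239], 0.64)]
wrist [[0.324, 0.946, 0.001], [0.911, -0.312, 0.271], [0.256, -0.087, -0.963]] [-0.54966978 -0.0280016   0.39207195]
wrist cap [([0.4605, 0.2767, -0.0006], 0.81)]
wrist pot []
wrist mouth []
0.6
```

View pics/a_scene.png

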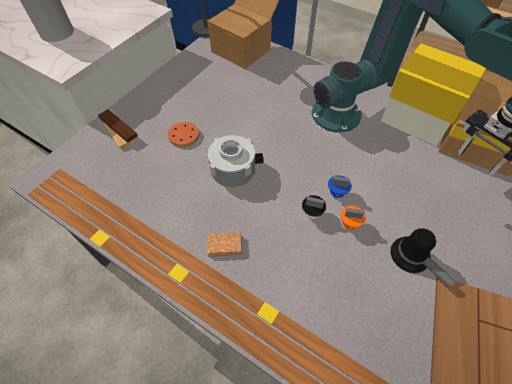

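View pics/a_top.png

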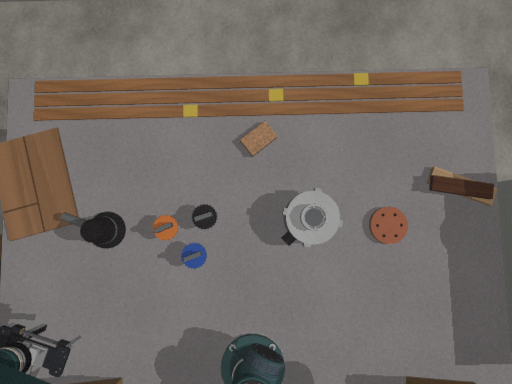

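View pics/a_wrist.png

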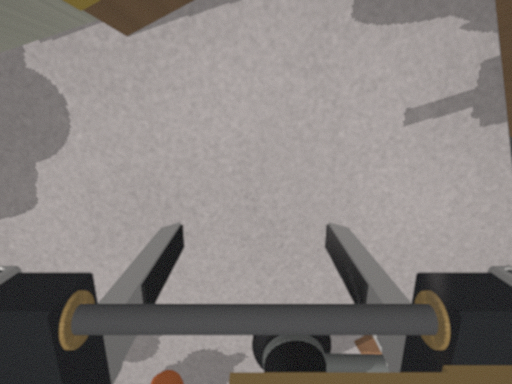

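The black cap (the real one) is at scene px (314,205) and top px (204,216), next to the blue and orange look-alikes. The pot neck is at top px (314,216). Next I'll work out the camera geometry and joint-6 room, then take wrist looks at both.

```bash
cat > h.py <<'E'
from workcell import *
import cv2, numpy as np
def Rz(psi):
    c,s=np.cos(psi),np.sin(psi)
    return np.array([[-s,c,0],[c,s,0],[0,0,-1.]])
def yaw():
    R=np.array(read_orientation()); return np.arctan2(R[1,1],R[0,1])
def K(n):
    p=camera_params(n); f=192/np.tan(np.radians(p['fov_y'])/2); return f,p['cx'],p['cy'],np.array(p['R']),np.array(p['t'])
def proj(n,X):
    f,cx,cy,R,t=K(n); c=R@np.array(X)+t; return np.array([f*c[0]/c[2]+cx,f*c[1]/c[2]+cy])
def ray_plane(cam,uv,z):
    f,cx,cy,R,t=cam; C=-R.T@t; d=R.T@np.array([(uv[0]-cx)/f,(uv[1]-cy)/f,1.]); return C+d*(z-C[2])/d[2]
def cloud(cam,d):
    f,cx,cy,R,t=cam; v,u=np.mgrid[:384,:512]; 
    P=np.stack([(u-cx)/f*d,(v-cy)/f*d,d],-1)-t
    return P@R
E
python3 - <<'E'
from h import *
f,cx,cy,R,t=K('wrist'); C=-R.T@t
T=np.array(read_orientation()); p=np.array(read_tool_pos())
print('f',f,cx,cy,'C tool',(T.T@(C-p)).round(4),'camz tool',(T.T@R[2]).round(3),'camx tool',(T.T@R[0]).round(3),'yaw',np.degrees(yaw()))
for pos in ([0.49,0.148,0.25],[0.485,-0.199,0.3]):
  for a in range(-180,180,30):
    q=solve_ik(pos,Rz(np.radians(a))); print(pos,a,None if q is None else np.round(q,2))
print(read_time_s())
E
```

```text
f 292.4265681214172 254.16371757333465 194.1920661464052 C tool [ 0.0792 -0.0006 -0.18  ] camz tool [-0.271  0.001  0.963] camx tool [ 0.     1.    -0.001] yaw 71.10312777281526
[0.49, 0.148, 0.25] -180 None
[0.49, 0.148, 0.25] -150 None
[0.49, 0.148, 0.25] -120 [ 0.18 -0.    1.38 -0.    1.77  2.28]
[0.49, 0.148, 0.25] -90 [ 0.18 -0.    1.38 -0.    1.77  1.75]
[0.49, 0.148, 0.25] -60 [ 0.18 -0.    1.38 -0.    1.77  1.23]
[0.49, 0.148, 0.25] -30 [ 0.18 -0.    1.38 -0.    1.77  0.71]
[0.49, 0.148, 0.25] 0 [ 0.18 -0.    1.38 -0.    1.77  0.18]
[0.49, 0.148, 0.25] 30 [ 0.18 -0.    1.38 -0.    1.77 -0.34]
[0.49, 0.148, 0.25] 60 [ 0.18 -0.    1.38 -0.    1.77 -0.86]
[0.49, 0.148, 0.25] 90 [ 0.18 -0.    1.38 -0.    1.77 -1.39]
[0.49, 0.148, 0.25] 120 [ 0.18 -0.    1.38 -0.    1.77 -1.91]
[0.49, 0.148, 0.25] 150 [ 0.18 -0.    1.38 -0.    1.77 -2.44]
[0.485, -0.199, 0.3] -180 None
[0.485, -0.199, 0.3] -150 [-0.5   0.03  1.24 -0.    1.87  2.12]
[0.485, -0.199, 0.3] -120 [-0.5   0.03  1.24 -0.    1.87  1.6 ]
[0.485, -0.199, 0.3] -90 [-0.5   0.03  1.24 -0.    1.87  1.07]
[0.485, -0.199, 0.3] -60 [-0.5   0.03  1.24 -0.    1.87  0.55]
[0.485, -0.199, 0.3] -30 [-0.5   0.03  1.24 -0.    1.87  0.03]
[0.485, -0.199, 0.3] 0 [-0.5   0.03  1.24 -0.    1.87 -0.5 ]
[0.485, -0.199, 0.3] 30 [-0.5   0.03  1.24 -0.    1.87 -1.02]
[0.485, -0.199, 0.3] 60 [-0.5   0.03  1.24 -0.    1.87 -1.54]
[0.485, -0.199, 0.3] 90 [-0.5   0.03  1.24 -0.    1.87 -2.07]
[0.485, -0.199, 0.3] 120 None
[0.485, -0.199, 0.3] 150 None
0.6
```

```bash
python3 - <<'E'
from h import *
def look(n):
    cam=K('wrist'); im,d=grab_frame('wrist'); cv2.imwrite(f"pics/{n}.png",im[:,:,::-1]); np.savez(f"{n}.npz",im=im,d=d,f=cam[0],cx=cam[1],cy=cam[2],R=cam[3],t=cam[4])
def xt(a): return Rz(a)[:,0]
a=np.radians(19); reach(np.array([0.493,0.148,0.17])-0.079*xt(a),Rz(a)); print(read_time_s())
look('cap1'); print([(np.round(r['point'],4).tolist(),round(r['conf'],2)) for r in place_of('wrist','cap')])
a=np.radians(-30); reach(np.array([0.485,-0.198,0.22])-0.079*xt(a),Rz(a))
print(read_time_s())
servo_line(np.array([0.485,-0.198,0.17])-0.079*xt(a))
print(read_time_s())
look('mouth1'); print([(np.round(r['point'],4).tolist(),round(r['conf'],2)) for r in place_of('wrist','mouth')]); print([(np.round(r['point'],4).tolist(),round(r['conf'],2)) for r in place_of('wrist','ledges')])
servo_line(np.array([0.485,-0.198,0.17])-0.079*xt(a)-np.array([0.03,0.03,0]))
look('mouth2'); print([(np.round(r['point'],4).tolist(),round(r['conf'],2)) for r in place_of('wrist','mouth')])
print(read_time_s())
for n in ('cap1','mouth1','mouth2'):
    im=cv2.imread(f'pics/{n}.png'); cv2.imwrite(f'pics/{n}x.png',cv2.resize(im[0:260,100:420],None,fx=2.2,fy=2.2,interpolation=cv2.INTER_CUBIC))
E
```

```text
2.625
[([0.3689, 0.1789, 0.0028], 0.69), ([0.4958, 0.1477, 0.0016], 0.56)]
4.0417
4.525
[([0.4818, -0.1976, 0.1301], 0.68), ([0.4844, -0.2008, 0.1113], 0.44)]
[]
[([0.4801, -0.1984, 0.1113], 0.65)]
5.2083
```

View pics/cap1.png

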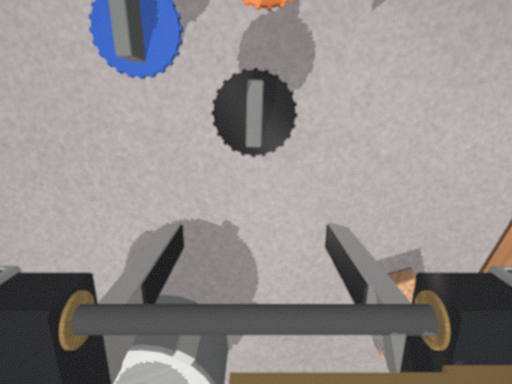

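View pics/mouth1x.png

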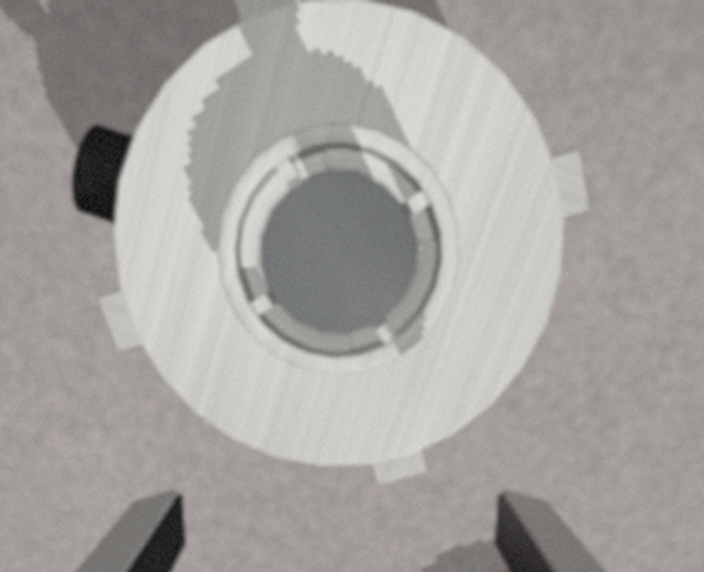

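View pics/mouth2x.png

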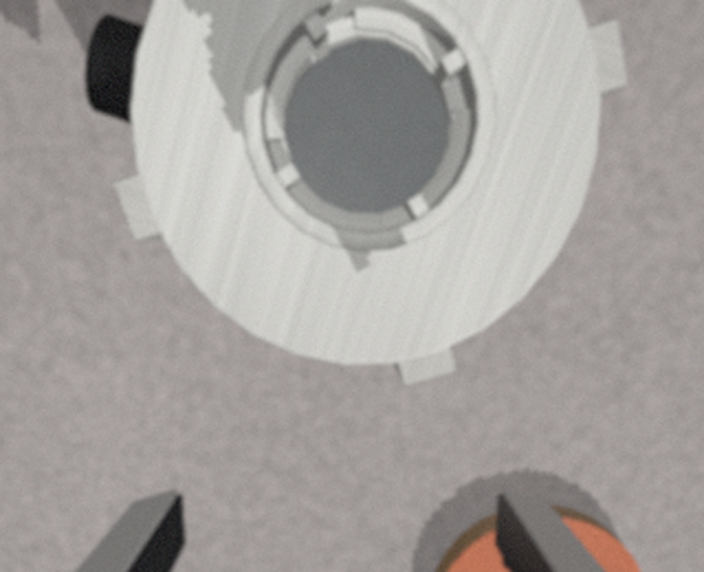

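```bash
python3 - <<'E'
from h import *
def ld(n):
    z=np.load(n+'.npz'); return z['im'],z['d'],(float(z['f']),float(z['cx']),float(z['cy']),z['R'],z['t'])
def circ(P):
    A=np.c_[2*P,np.ones(len(P))]; s=np.linalg.lstsq(A,(P**2).sum(1),rcond=None)[0]; return s[:2],np.sqrt(s[2]+s[:2]@s[:2])
for n in ('mouth1','mouth2'):
    im,d,cam=ld(n); P=cloud(cam,d); z=P[...,2]
    near=np.hypot(P[...,0]-.485,P[...,1]+.198)<0.06
    top=near&(z>0.119)&(z<0.131)
    q=P[top]; 
    # ring only: outer boundary fit
    m=top.astype(np.uint8); cs,_=cv2.findContours(m,cv2.RETR_CCOMP,cv2.CHAIN_APPROX_NONE)
    for c in sorted(cs,key=len)[-2:]:
        X=np.array([P[v,u,:2] for u,v in c[:,0]]); ce,r=circ(X)
        for k in range(4):
            e=abs(np.hypot(*(X-ce).T)-r); X=X[e<np.percentile(e,85)]; ce,r=circ(X)
        print(n,'circle',ce.round(4),r.round(4),len(X))
    print('rim z median',np.median(q[:,2]).round(4),len(q))
    # polar profile of depth height
    ce=np.array([.484,-.199])
im,d,cam=ld('mouth1')
for n,pts in (('mouth1',[(298,168),(418,200),(385,335),(262,304),(338,250)]),('mouth2',[(317,24),(453,63),(418,206),(288,176)])):
    im,d,cam=ld(n); W=[ray_plane(cam,(u/2.2+100-.3,v/2.2-.3),0.124)[:2] for u,v in pts]
    c=np.mean(W[:4],0); print(n,'posts centre',c.round(4))
    for w in W[:4]: print(np.degrees(np.arctan2(*(w-c)[::-1])).round(1),np.hypot(*(w-c)).round(4))
# cap
im,d,cam=ld('cap1'); P=cloud(cam,d); z=P[...,2]; near=np.hypot(P[...,0]-.494,P[...,1]-.148)<0.055
bar=near&(z>.08); fl=near&(z>.05)&(z<.07)
print('bar z',np.median(z[bar]),'flange z',np.median(z[fl]))
c,s,ang=cv2.minAreaRect(P[bar][:,:2].astype(np.float32)*1000); print('bar rect',c,s,ang,'mean',P[bar].mean(0).round(4))
b=P[bar][:,:2]; U,S,V=np.linalg.svd(b-b.mean(0),full_matrices=False); print('bar dir',np.degrees(np.arctan2(V[0,1],V[0,0])))
m=(bar|fl).astype(np.uint8); cs,_=cv2.findContours(m,cv2.RETR_EXTERNAL,cv2.CHAIN_APPROX_NONE); c=max(cs,key=len); X=np.array([P[v,u,:2] for u,v in c[:,0]]); print('flange circ',circ(X))
E
```

```text
mouth1 circle [ 0.4828 -0.1994] 0.0401 164
mouth1 circle [ 0.4828 -0.1994] 0.0343 164
rim z median 0.1254 3337
mouth2 circle [ 0.4825 -0.1997] 0.0401 176
mouth2 circle [ 0.4827 -0.1995] 0.0343 178
rim z median 0.1254 3456
mouth1 posts centre [ 0.4838 -0.1996]
87.4 0.0305
3.9 0.0309
-90.4 0.0316
-178.2 0.032
mouth2 posts centre [ 0.4829 -0.1991]
91.2 0.0318
1.7 0.031
-87.8 0.0313
-177.3 0.0315
bar z 0.2843675195309437 flange z 0.05876804309216524
bar rect (491.5206298828125, 129.9630889892578) (47.04047393798828, 82.19481658935547) 32.427940368652344 mean [0.505  0.115  0.2572]
bar dir -69.49998261915253
flange circ (array([0.50305456, 0.12228217]), np.float64(0.02847002836296288))
```

```bash
python3 - <<'E'
from h import *
def ld(n):
    z=np.load(n+'.npz'); return z['im'],z['d'],(float(z['f']),float(z['cx']),float(z['cy']),z['R'],z['t'])
ce=np.array([.4828,-.1995])
acc={}
for n in ('mouth1','mouth2'):
    im,d,cam=ld(n); P=cloud(cam,d); 
    r=np.hypot(P[...,0]-ce[0],P[...,1]-ce[1]); a=np.degrees(np.arctan2(P[...,1]-ce[1],P[...,0]-ce[0]))
    m=(r>.0292)&(r<.0332)&(P[...,2]>.1)&(P[...,2]<.13)
    for A,Z in zip(a[m],P[...,2][m]): acc.setdefault(int(np.floor(A/3))*3,[]).append((Z-.1254)*1000)
for q in range(0,90,3): print(q,[ (round(float(np.median(acc[b])),1),len(acc[b])) if (b:=(q+k+180)%360-180) in acc else None for k in (0,90,180,270)])
im,d,cam=ld('cap1'); P=cloud(cam,d); z=P[...,2]; near=np.hypot(P[...,0]-.494,P[...,1]-.148)<0.052
u,v=np.meshgrid(np.arange(512),np.arange(384)); near&=(v<200)
bar=near&(z>.08)&(z<.1); fl=near&(z>.05)&(z<.07)
print('bar z',np.median(z[bar]),'flange z',np.median(z[fl]),bar.sum())
print(cv2.minAreaRect(P[bar][:,:2].astype(np.float32)*1000),'mean',P[bar].mean(0).round(4))
b=P[bar][:,:2]; U,S,V=np.linalg.svd(b-b.mean(0),full_matrices=False); print('bar dir',np.degrees(np.arctan2(V[0,1],V[0,0])))
f=P[fl][:,:2]; print(cv2.minEnclosingCircle(f.astype(np.float32)*1000))
E
```

```text
0 [(-0.6, 28), (-0.4, 27), (-0.4, 23), (-0.7, 24)]
3 [(-0.5, 28), (-0.7, 29), (-0.5, 27), (-0.5, 25)]
6 [(-1.8, 19), (-9.9, 38), (-11.3, 30), (-12.3, 15)]
9 [(-12.8, 25), (-12.7, 25), (-12.6, 22), (-12.9, 18)]
12 [(-12.5, 29), (-12.4, 27), (-12.4, 22), (-12.4, 20)]
15 [(-12.2, 22), (-12.1, 25), (-12.0, 21), (-12.2, 23)]
18 [(-12.3, 28), (-11.8, 28), (-12.5, 22), (-12.2, 21)]
21 [(-11.8, 25), (-11.4, 25), (-11.7, 25), (-12.0, 23)]
24 [(-11.8, 28), (-11.5, 27), (-11.2, 22), (-11.8, 22)]
27 [(-11.6, 29), (-11.6, 27), (-11.3, 22), (-11.4, 24)]
30 [(-11.1, 29), (-11.0, 26), (-11.2, 20), (-11.7, 23)]
33 [(-11.0, 30), (-11.1, 24), (-10.8, 24), (-11.2, 24)]
36 [(-10.4, 27), (-11.1, 26), (-10.9, 21), (-10.8, 22)]
39 [(-10.5, 27), (-10.8, 25), (-10.8, 21), (-10.7, 26)]
42 [(-10.5, 29), (-10.3, 24), (-10.4, 23), (-10.6, 23)]
45 [(-10.4, 28), (-10.0, 26), (-10.5, 21), (-10.4, 26)]
48 [(-10.3, 29), (-10.0, 28), (-10.0, 22), (-10.3, 22)]
51 [(-9.9, 31), (-9.8, 21), (-9.8, 23), (-10.0, 25)]
54 [(-9.6, 32), (-9.9, 27), (-9.6, 20), (-9.6, 24)]
57 [(-9.3, 26), (-9.9, 21), (-9.4, 20), (-9.1, 25)]
60 [(-9.2, 25), (-9.2, 22), (-9.3, 20), (-9.0, 23)]
63 [(-9.1, 34), (-8.9, 23), (-9.1, 23), (-9.4, 27)]
66 [(-9.1, 30), (-9.3, 28), (-8.7, 18), (-9.5, 22)]
69 [(-15.5, 25), (-15.8, 24), (-15.7, 21), (-15.6, 17)]
72 [(-15.6, 24), (-15.8, 25), (-16.0, 20), (-15.5, 22)]
75 [(-15.7, 26), (-15.8, 21), (-15.7, 20), (-16.1, 23)]
78 [(-15.6, 27), (-15.9, 23), (-15.6, 20), (-15.6, 24)]
81 [(-15.8, 25), (-15.7, 21), (-16.0, 21), (-15.8, 22)]
84 [(-15.5, 15), (-15.5, 10), (-15.8, 20), (-15.6, 24)]
87 [(-0.4, 25), (-0.8, 22), (-2.1, 34), (-2.5, 38)]
bar z 0.09164486224948613 flange z 0.05876804309216524 1095
((493.2100524902344, 146.58447265625), (13.995050430297852, 55.6575927734375), 17.516408920288086) mean [0.4929 0.1476 0.0916]
bar dir -72.64922594671056
((493.04541015625, 146.6775665283203), 41.665489196777344)
```

The wrist depth gives a clear picture of the thread. Posts cover about −2 to 7° (mod 90), ledges 7 to 68° and notches 68 to 88°. The mouth is at (0.4828, −0.1995), with the rim at 0.1254. The cap is at (0.493, 0.1466), and its bar points along −72.6°. I'll take one more mouth view at a different yaw to separate out the camera offset error, then grasp the cap.

```bash
cat >> h.py <<'E'
def circ(P):
    A=np.c_[2*P,np.ones(len(P))]; s=np.linalg.lstsq(A,(P**2).sum(1),rcond=None)[0]; return s[:2],np.sqrt(s[2]+s[:2]@s[:2])
def rimfit(cam,d):
    P=cloud(cam,d); z=P[...,2]; near=np.hypot(P[...,0]-.485,P[...,1]+.198)<0.06
    m=(near&(z>0.119)&(z<0.131)).astype(np.uint8); cs,_=cv2.findContours(m,cv2.RETR_CCOMP,cv2.CHAIN_APPROX_NONE); o=[]
    for c in sorted(cs,key=len)[-2:]:
        X=np.array([P[v,u,:2] for u,v in c[:,0]]); ce,r=circ(X)
        for k in range(4):
            e=abs(np.hypot(*(X-ce).T)-r); X=X[e<=np.percentile(e,85)]; ce,r=circ(X)
        o.append((ce.round(4),r.round(4)))
    return o,np.median(z[m>0])
def look(n):
    cam=K('wrist'); im,d=grab_frame('wrist'); cv2.imwrite(f"pics/{n}.png",im[:,:,::-1]); np.savez(f"{n}.npz",im=im,d=d,f=cam[0],cx=cam[1],cy=cam[2],R=cam[3],t=cam[4]); return im,d,cam
E
python3 - <<'E'
from h import *
for deg in (-120,60):
    a=np.radians(deg)
    servo_line(np.array(read_tool_pos())*[1,1,0]+[0,0,.19],vel=.3)
    reach(np.array([0.483,-0.1995,0.18])-0.079*Rz(a)[:,0],Rz(a)); pause(.1)
    im,d,cam=look(f'mouth_{deg}'); print(deg,rimfit(cam,d),read_time_s(),np.array(read_tool_pos()).round(4))
E
```

```text
-120 ([(array([ 0.4824, -0.1992]), np.float64(0.0401)), (array([ 0.4823, -0.1992]), np.float64(0.0343))], np.float64(0.1253812820533825)) 7.1917 [ 0.4146 -0.1602  0.1799]
60 ([(array([ 0.483, -0.199]), np.float64(0.0401)), (array([ 0.483, -0.199]), np.float64(0.0343))], np.float64(0.12538601827442336)) 10.25 [ 0.5514 -0.239   0.1801]
```

```bash
python3 - <<'E'
from h import *
a=np.radians(17.4); c=np.array([0.4930,0.1466,0])
servo_line(np.array(read_tool_pos())*[1,1,0]+[0,0,.22],vel=.3)
reach(c+[0,0,.17],Rz(a)); 
F0=np.array(read_force()); T0=np.array(read_wrist_torque()); print('F0',F0.round(2),T0.round(3))
hit=servo_line(c+[0,0,.0630],vel=.12,guard=4); print('hit',hit,np.array(read_tool_pos()).round(4))
if not hit:
    grasp(); print('w',read_gripper_width()*94,np.array(read_force()).round(2))
    servo_line(c+[0,0,.11],vel=.1); pause(.2); print('F',np.array(read_force()).round(2),np.array(read_wrist_torque()).round(3))
    im,d,cam=look('held')
    print(read_time_s())
E
```

```text
F0 [ 1.01  0.28 -0.21] [-0.024 -0.002  0.041]
hit False [0.4938 0.1467 0.064 ]
w 13.887007842943996 [0.72 0.34 0.26]
F [ 0.59 -0.16 -1.32] [-0.048  0.067  0.01 ]
15.1
```

View pics/held.png

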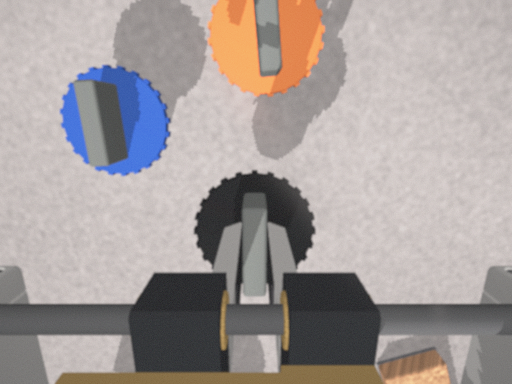

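```bash
python3 - <<'E'
from h import *
z=np.load('held.npz'); cam=(float(z['f']),float(z['cx']),float(z['cy']),z['R'],z['t']); P=cloud(cam,z['d'])
p=np.array(read_tool_pos()); T=np.array(read_orientation()); print(p.round(4),np.degrees(yaw()))
L=(P-p)@T  # tool frame
v,u=np.mgrid[:384,:512]
m=(v<270)&(np.hypot(L[...,0],L[...,1])<.046)
fl=m&(L[...,2]>-.005)&(L[...,2]<.02); bar=m&(L[...,2]<-.02)&(L[...,2]>-.036)&(abs(L[...,1])<.01)
Q=L[fl]; A=np.c_[Q[:,:2],np.ones(len(Q))]; print('flange plane tool',np.linalg.lstsq(A,Q[:,2],rcond=None)[0].round(4),len(Q))
B=L[bar]; print('bar top z',np.median(B[:,2]).round(4),'y',B[:,1].min().round(4),B[:,1].max().round(4),'x max',np.percentile(B[:,0],99.5).round(4))
# outer edge of flange: for each angle max r
c=np.c_[Q[:,:2]]
k=cv2.convexHull((c*1000).astype(np.float32))[:,0]; k=k[k[:,0]>5]; print('hull circle',circ(k/1000.),len(k))
b=B[:,:2]; print(np.linalg.svd(b-b.mean(0),full_matrices=False)[2][0])
print(read_force(),read_time_s())
E
```

```text
[0.4924 0.1465 0.1091] 17.398018206714315
flange plane tool [ 0.0053 -0.0008  0.0044] 5850
bar top z -0.0284 y -0.01 0.01 x max 0.0284
hull circle (array([ 0.00047463, -0.00041033]), np.float64(0.04130619413239623)) 29
[-0.99998707  0.00508569]
[-0.07620142 -0.86699845 -2.21238532] 15.1
```

```bash
cat >> h.py <<'E'
M=np.array([0.4827,-0.1992]); OFF=np.array([.0004,-.0002,0])
def target(deg,z):
    R=Rz(np.radians(deg)); p=np.r_[M,z]-R@OFF; return p,R
def favg(n=6,dt=.01):
    f=[];t=[]
    for _ in range(n): f.append(read_force()); t.append(read_wrist_torque()); pause(dt)
    return np.mean(f,0),np.mean(t,0)
def st(msg=''):
    f,t=favg(); print(msg,'t',round(read_time_s(),2),'F',f.round(2),'T',t.round(3),'p',(np.array(read_tool_pos())*1000).round(1),'yaw',round(np.degrees(yaw()),1),flush=True); return f,t
E
python3 - <<'E'
from h import *
servo_line(np.array([.493,.1466,.25]),vel=.25)
p,R=target(-45,.25); reach(p,R); st('above'); st()
servo_line(p*[1,1,0]+[0,0,.2],vel=.1); st('.2')
h=servo_line(p*[1,1,0]+[0,0,.162],vel=.05,guard=5); st(h)
E
```

```text
above t 17.17 F [-0.08 -0.17 -1.91] T [-0.061  0.091  0.014] p [ 482.9 -198.4  249.8] yaw -44.9
 t 17.22 F [-0.03  0.11 -1.76] T [-0.054  0.114 -0.016] p [ 482.9 -198.4  249.9] yaw -44.9
.2 t 17.92 F [ 0.25  0.16 -1.74] T [-0.074  0.098 -0.019] p [ 483.  -199.8  200.9] yaw -45.0
False t 18.88 F [-0.13 -0.42 -1.69] T [-0.064  0.104 -0.024] p [ 482.8 -199.8  162.5] yaw -45.0
```

```bash
python3 - <<'E'
from h import *
p,R=target(-45,.140); print(p.round(4))
st()
h=servo_line(p,vel=.012,guard=2.5); st(h); st()
E
```

```text
[ 0.4826 -0.1996  0.14  ]
 t 18.93 F [ 0.03 -0.   -2.01] T [-0.056  0.103  0.009] p [ 482.8 -199.8  162.6] yaw -45.0
True t 20.17 F [ 0.1  -0.35  5.13] T [-0.058  0.12  -0.001] p [ 482.6 -199.6  147. ] yaw -45.0
 t 20.22 F [ 0.6  -0.19  5.46] T [-0.045  0.144 -0.009] p [ 482.6 -199.6  147. ] yaw -45.0
```

```bash
python3 - <<'E'
from h import *
p,R=target(-45,.1468); servo_line(p,R,vel=.02); st('.1468')
p,R=target(-42,.1468); servo_line(p,R,vel=.02); st('-42')
p,R=target(-39,.1470); servo_line(p,R,vel=.02); st('-39')
E
```

```text
.1468 t 20.52 F [-0.05  0.01  3.18] T [-0.071  0.068  0.004] p [ 482.8 -199.7  147.1] yaw -45.0
-42 t 20.82 F [-0.04  0.72  4.67] T [0.119 0.167 0.087] p [ 482.7 -199.5  147.2] yaw -42.0
-39 t 21.12 F [-0.37  0.79  5.36] T [0.19  0.17  0.084] p [ 482.7 -199.5  147.3] yaw -39.1
```

```bash
python3 - <<'E'
from h import *
z=.1472; deg=-39.
f,t=favg()
while deg<-13:
    z+=3*.066e-3+np.clip((f[2]-1)*.06e-3,-.2e-3,.3e-3); deg+=3
    p,R=target(deg,z); servo_line(p,R,vel=.02); f,t=st(f'{deg} z{z*1000:.2f}')
    if abs(t[2])>.28 or f[2]>10: print('STOP'); break
    if f[2]<-1.2: print('lost contact'); break
E
```

```text
-36.0 z147.66 t 21.47 F [0.21 1.27 3.79] T [0.184 0.128 0.046] p [ 482.6 -199.5  147.6] yaw -36.1
-33.0 z148.03 t 21.77 F [0.47 0.69 2.87] T [0.121 0.087 0.035] p [ 482.5 -199.6  147.8] yaw -33.1
-30.0 z148.34 t 22.07 F [0.14 0.63 1.53] T [0.079 0.098 0.046] p [ 482.5 -199.7  148. ] yaw -30.1
-27.0 z148.57 t 22.37 F [-0.32  0.57  0.93] T [0.037 0.107 0.027] p [ 482.5 -199.7  148.2] yaw -27.1
-24.0 z148.76 t 22.67 F [ 0.2  -0.53  0.07] T [-0.012  0.107  0.   ] p [ 482.5 -199.7  148.4] yaw -24.1
-21.0 z148.90 t 22.97 F [-0.01  0.24 -0.72] T [-0.076  0.086 -0.001] p [ 482.5 -199.6  148.5] yaw -21.1
-18.0 z149.00 t 23.27 F [ 0.01 -0.27 -1.72] T [-0.064  0.099 -0.008] p [ 482.6 -199.6  148.6] yaw -18.1
lost contact
```

```bash
python3 - <<'E'
from h import *
p,R=target(-13,.149); servo_line(p,R,vel=.02); st('-13')
h=servo_line(p*[1,1,0]+[0,0,.138],vel=.01,guard=2.0); st(h); z=read_tool_pos()[2]
p[2]=z-.0001; servo_line(p,R,vel=.02); st('hold')
E
```

```text
-13 t 23.57 F [ 0.18 -0.01 -1.97] T [-0.066  0.101 -0.   ] p [ 482.8 -199.6  148.9] yaw -13.2
True t 24.37 F [ 0.13 -0.43  4.99] T [-0.095  0.054 -0.003] p [ 482.8 -199.6  141.5] yaw -13.0
hold t 24.67 F [0.14 0.24 2.86] T [-0.1    0.028 -0.002] p [ 483.  -199.7  141.6] yaw -13.0
```

```bash
python3 - <<'E'
from h import *
z=.1415; deg=-13.
f,t=favg()
while deg>-70:
    ff=0.05e-3 if deg>-20 else .19e-3
    z+=-ff+np.clip((f[2]-.3)*.06e-3,-.25e-3,.25e-3); deg-=3
    p,R=target(deg,z); servo_line(p,R,vel=.02); f,t=st(f'{deg} z{z*1000:.2f}')
    if abs(t[2])>.18 or f[2]>8 or f[2]<-7: print('STOP'); break
E
```

```text
-16.0 z141.60 t 25.02 F [0.04 0.01 2.6 ] T [-0.122  0.052 -0.071] p [ 482.7 -199.7  141.6] yaw -15.9
-19.0 z141.69 t 25.32 F [ 0.03 -0.32  1.86] T [-0.142  0.116 -0.055] p [ 482.6 -199.6  141.6] yaw -18.9
-22.0 z141.74 t 25.62 F [ 0.12 -0.07  1.58] T [-0.088  0.122 -0.074] p [ 482.7 -199.6  141.6] yaw -21.9
-25.0 z141.62 t 25.92 F [-0.08  0.04  1.47] T [-0.093  0.183 -0.033] p [ 482.6 -199.6  141.5] yaw -24.9
-28.0 z141.50 t 26.22 F [-0.23 -0.21  0.64] T [-0.075  0.188 -0.036] p [ 482.5 -199.5  141.3] yaw -27.9
-31.0 z141.33 t 26.52 F [-0.13 -0.54  0.25] T [-0.048  0.173 -0.031] p [ 482.6 -199.5  141.1] yaw -30.9
-34.0 z141.14 t 26.82 F [-0.21  0.35 -0.54] T [-0.01   0.146 -0.019] p [ 482.6 -199.5  140.9] yaw -33.9
-37.0 z140.90 t 27.12 F [-0.14  0.25 -0.86] T [-0.026  0.129 -0.039] p [ 482.6 -199.5  140.8] yaw -36.9
-40.0 z140.64 t 27.42 F [-0.19 -0.15 -0.69] T [-0.03   0.144 -0.014] p [ 482.6 -199.6  140.6] yaw -39.9
-43.0 z140.39 t 27.72 F [ 0.09  0.4  -0.85] T [-0.047  0.146 -0.019] p [ 482.6 -199.6  140.4] yaw -42.9
-46.0 z140.13 t 28.02 F [-0.19  0.01 -0.21] T [-0.056  0.159 -0
[... 172 characters left out ...]
.12 -0.28 -0.31] T [-0.06   0.165 -0.021] p [ 482.6 -199.6  139.8] yaw -51.9
-55.0 z139.45 t 28.92 F [-0.51 -0.14  0.19] T [-0.073  0.166 -0.033] p [ 482.5 -199.6  139.5] yaw -54.9
-58.0 z139.25 t 29.22 F [ 0.04 -0.04 -0.11] T [-0.067  0.154 -0.021] p [ 482.5 -199.6  139.3] yaw -57.9
-61.0 z139.04 t 29.52 F [-0.23 -0.1   0.65] T [-0.061  0.202 -0.036] p [ 482.5 -199.6  139.1] yaw -60.9
-64.0 z138.87 t 29.82 F [-0.26 -0.07  0.79] T [-0.073  0.23  -0.014] p [ 482.5 -199.6  139. ] yaw -63.9
-67.0 z138.71 t 30.12 F [ 0.2  -0.09  0.94] T [-0.062  0.204 -0.029] p [ 482.5 -199.5  138.7] yaw -66.9
-70.0 z138.56 t 30.42 F [-0.01 -0.09  1.22] T [-0.075  0.192 -0.046] p [ 482.4 -199.5  138.5] yaw -69.9
```

```bash
python3 - <<'E'
from h import *
z=.13856; deg=-70.
f,t=favg()
while deg>-82.5:
    s=1.5 if deg>-75.9 else 0.5
    z+=-s*.066e-3+np.clip((f[2]-.3)*.04e-3,-.15e-3,.15e-3); deg-=s
    p,R=target(deg,z); servo_line(p,R,vel=.02); f,t=st(f'{deg} z{z*1000:.2f}')
    if abs(t[2])>.12 or f[2]>8 or f[2]<-7: print('STOP'); break
E
```

```text
-71.5 z138.46 t 30.77 F [-0.05 -0.39  0.39] T [-0.058  0.217  0.013] p [ 482.4 -199.5  138.5] yaw -71.4
-73.0 z138.36 t 31.07 F [-0.67 -0.07  0.55] T [-0.074  0.269 -0.014] p [ 482.3 -199.5  138.3] yaw -73.0
-74.5 z138.27 t 31.37 F [-0.41 -0.15  0.61] T [-0.081  0.268 -0.007] p [ 482.3 -199.5  138.2] yaw -74.5
-76.0 z138.19 t 31.67 F [-0.53 -0.3   0.59] T [-0.073  0.264 -0.01 ] p [ 482.3 -199.5  138.1] yaw -76.0
-76.5 z138.17 t 31.97 F [-0.4  -0.37  0.26] T [-0.093  0.252  0.019] p [ 482.3 -199.5  138.1] yaw -76.5
-77.0 z138.13 t 32.27 F [-0.07 -0.33  0.06] T [-0.08   0.265  0.022] p [ 482.3 -199.5  138.1] yaw -77.0
-77.5 z138.09 t 32.57 F [-0.4  -0.55  0.63] T [-0.093  0.244  0.017] p [ 482.3 -199.5  138.1] yaw -77.5
-78.0 z138.07 t 32.87 F [-0.3   0.06  0.1 ] T [-0.069  0.218  0.008] p [ 482.4 -199.5  138. ] yaw -78.0
-78.5 z138.03 t 33.17 F [-0.14  0.08  0.36] T [-0.004  0.205  0.026] p [ 482.4 -199.4  138. ] yaw -78.5
-79.0 z138.00 t 33.47 F [0.42 0.6  0.27] T [0.088 0.14  0.075] p [ 482.4 -199.3  138. ] yaw -79.0
-79.5 z137.96 t 33.77 F [0.52 0.79 0.33] T [0.275 0.067 0.138] p [ 482.5 -199.2  138. ] yaw -79.5
STOP
```

```bash
python3 - <<'E'
from h import *
p,R=target(-79.2,.1380); servo_line(p,R,vel=.02); st('relax')
open_jaws(); st('open'); 
servo_line(p*[1,1,0]+[0,0,.20],vel=.1); 
a=np.radians(-79.2); servo_line(np.r_[M,.20]-.079*R[:,0],R,vel=.2); pause(.1)
im,d,cam=look('done1'); st()
P=cloud(cam,d); z=P[...,2]; rr=np.hypot(P[...,0]-M[0],P[...,1]-M[1])
bar=(z>.158)&(z<.175)&(rr<.035); fl=(z>.128)&(z<.142)&(rr<.045)
print('bar z',np.median(z[bar]),'flange top z',np.median(z[fl]),'expect',.1254+.008)
b=P[bar][:,:2]; print('bar dir',np.degrees(np.arctan2(*np.linalg.svd(b-b.mean(0),full_matrices=False)[2][0][::-1])),b.mean(0))
Q=P[fl]; print('plane',np.linalg.lstsq(np.c_[Q[:,:2]-M,np.ones(len(Q))],Q[:,2],rcond=None)[0])
print('circ',cv2.minEnclosingCircle(Q[:,:2].astype(np.float32)*1000))
im,d=grab_frame('scene'); cv2.imwrite('pics/done_scene.png',im[:,:,::-1])
u,v=proj('scene',[*M,.13]); u,v=int(u),int(v); cv2.imwrite('pics/done_scenex.png',cv2.resize(im[v-60:v+60,u-80:u+80,::-1],None,fx=4,fy=4,interpolation=cv2.INTER_CUBIC))
E
```

```text
relax t 34.07 F [0.81 1.83 0.35] T [ 0.39  -0.02   0.083] p [ 482.5 -199.3  138. ] yaw -79.2
open t 35.4 F [0.2  0.28 0.04] T [-0.004  0.155 -0.013] p [ 482.4 -199.5  138. ] yaw -79.2
 t 36.91 F [ 0.17 -0.27 -0.25] T [-0.009  0.153 -0.004] p [ 405.9 -213.8  199.7] yaw -79.1
bar z 0.1666567758777103 flange top z 0.13377959774828269 expect 0.13340000000000002
bar dir -168.86146869050464 [ 0.48320328 -0.19952536]
plane [-0.00067794  0.0015805   0.13375872]
circ ((482.4046936035156, -199.6732940673828), 41.53447341918945)
```

View pics/done1.png

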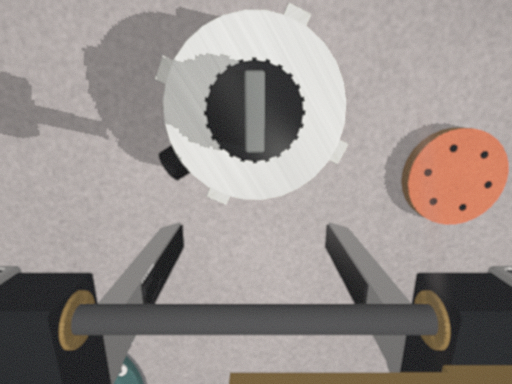

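View pics/done_scenex.png

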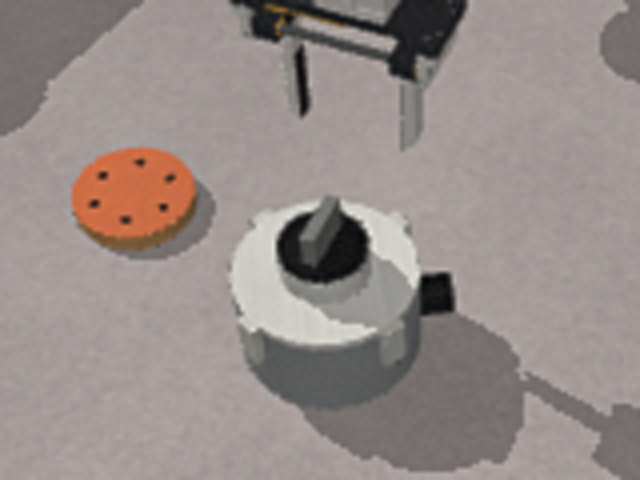

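```bash
python3 - <<'E'
from h import *
finish_job(); print(read_time_s())
E
```

```text
the job is handed in; nothing more can be done
the job is handed in; nothing more can be done
```

The filter cap is fully home in the dust pot with its flange flush on the rim, and I handed the job in at about 37 s of the 72 s allowed. The hand-in gives no verdict.

- **Placing:** I picked up the black cap by its bar grip and set it in the mouth with its pins on the ledges. I had read the thread's angle from the wrist camera's depth picture.
- **Backward turn:** I turned it 32° counter-clockwise, and the pins came off the ledge ends. I then lowered it about 7 mm into the notches, exactly where expected.
- **Forward turn:** I turned it 66° clockwise, following the slots down about 3.6 mm. I stopped when the turning moment rose to 0.14 N m at the end stop, then eased off and let go.
- **Forces:** The highest cap-to-pot force I read was about 7 N, against the 35 N limit.

**Last checks:**
- The bar top now stands 75.0 mm above its height on the bench, which is exactly what a flush flange gives (125 − 50 mm).
- The flange is level to about 0.1°.
- The bar's yaw matches the expected end stop to within about 1°.
- The gripper was open and clear of everything.
- I did not pick up or push anything else, but I didn't compare the bystanders' positions before and after.

The measured heights of the rim and flange top read 0.4 to 0.8 mm above nominal. That is within the camera calibration and was the same before and after, so no check failed.

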